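# Sweep the spilled dog biscuits into the open tray

### The arm

A 6-joint arm with a two-finger parallel gripper is mounted at the origin on the work surface. World frame = base frame: x ahead of the robot, y to its left, z up, the work surface at z = 0. Lengths are in m, angles in rad, forces in N, time in s.
With the tool pointing down it reaches from about 0.275 to 0.775 m from the base axis. Payload 14.6 kg.
Tool frame: the origin (TCP) lies on the centre line of the jaws, within the pads' length; the fingertips stand 17 mm ahead of it and the grasp point (between the pads) lies 2 mm behind it; z points along the fingers, y is the direction in which the jaws open and shut (so a half turn about z gives the same grasp; the last joint's range is limited). The gripper opens to 85 mm and grips with 20 to 120 N. Pads are 22 mm wide; open, the fingers measure 114 mm over their backs; the gripper's body (76 mm by 85 mm) begins 54 mm behind the grasp point. The pads swing forward as they close: fully open they stand 13 mm farther back than shut.
Start: joints at [0.955, 0.263, -0.048, 1.259, 0, 1.415], TCP at [0.233, 0.47, 0.248] pointing down, gripper open.
Joint ranges: [-2.65, 2.65], [-0.89, 1.7], [-1.18, 1.37], [-2.13, 2.11], [-1.35, 1.29], [-3.14, 3.14]. Speed limits (rad/s): [1.89, 1.89, 2.57, 2.79, 3.14, 3.14].

### API

Orientations are given as a unit quaternion [x, y, z, w].
In Python, from cell import * gives the robot as it stands.
- The arm moves only by the tool step_arm, never from a script. Its argument "plan" is a list that holds one entry, the list of rows, each a list of 4 numbers: the shift along the tool's x, y, z in m, then the turn about the tool's z in units of 6 degrees (1.0 is 6 degrees). In form: [[[tx, ty, tz, roll], ...]]. A call has 1 to 10 rows; each row shifts and turns the commanded pose from where the row before left it, along the tool's axes as they then stand; what a row does not reach is not made up. A row lasts 1/10 s, in which the tool goes at most 50 mm and 8.59 degrees, less where a joint would pass 70% of its speed; a pose out of reach is approached as far as the arm can. A call is refused whole if a number of a shift passes 0.05 or a number of a turn 1, either way. A call with a gripper value outside its range is refused whole. "hand" is the finger opening in m, from 0 to 0.0854, set as the call begins (left out, the last holds). The fingers move at their own pace and stop on an object; "squeeze" is the grip in N (left out, the last holds). Time passes only in rows, so rows that do not move let the fingers close. It gives the time, the measured TCP pose, the force and the opening at its end, in the units of the state.
- read_state(): the state, without advancing time (a new reading comes with each control period).
- capture(name): name is "scene" or "side" or "wrist"; returns a dict with "image" (400x640x3 uint8, red, green, blue), "vfov" (degrees; the focal length in pixels is half the picture's height over the tangent of half this angle, whatever the lens; pixels are square), "cx", "cy" (the principal point, pixels), "k1" (the pictures are not rectified: a ray, as slopes to the right and down, at radius r is drawn at 1 + k1 r^2 times it, then the intrinsics apply), "rvec" (rotation vector, rad) and "tvec" (3), from world to camera coordinates, as OpenCV has them. Camera axes: x right, y down, z forward; pixel columns grow to the right and rows downward; lengths in m; the calibration is good to about 2 mm. A picture is of the moment at which its call begins. There is no depth.
- sign_off(): hands the job in, once; it reports no verdict.
The state is a dict: "t": time; "q": joint angles; "qd": joint speeds; "effort": joint torques, N m; "eef_pos": TCP position; "orientation": TCP orientation; "wrist_force": force on the tool from outside, world axes, zero at the start; "wrist_torque": the same for the moment, N m; "opening": finger opening in m.
Only numpy, scipy, OpenCV 4.12 (cv2) and the standard library are available. Lean on these libraries where they do the work, as an engineer would, in place of code of your own. Each camera call takes 0.05 s, during which the arm holds its last target. There are 200 camera calls.

### The job

Three bone-shaped dog biscuits lie spilled on the raised packing board. With closed fingers, sweep all three across the board and over its open end so that they drop into the open stock tray, not onto the tray with the lid. Do not pick the biscuits up, and leave the jar on the board, the bowl and the tin standing where they are.

Things in the scene. Friction and masses are not known exactly. Their poses are not given: they have to be found in the camera images.
- board: Fixed raised packing board with a white top, 280 mm along its x and 300 mm along its y; its smooth top is 60 mm above the table. Along its two x edges run rails 10 mm wide that stand 10 mm above the top (inner faces at x = -130 and +130 mm); its two ends at y = -150 and +150 mm are open, without a lip. Origin at the centre of its underside.
- tray: Fixed open grey tray 270 mm (its x) by 150 mm (its y), 45 mm high, walls 4 mm, inner floor 4 mm above the table; it stands with its long side 3 mm from one open end of the board (either end, it changes), square to it, rim 15 mm below the board's top. Origin at the centre of its underside; axes parallel to the board's.
- covered_tray: Fixed grey tray of the same size closed by a lid with a low ridge, 52 mm high in all, at the board's other open end, its lid 2 mm from it. Nothing should go onto it. Origin at the centre of its underside.
- biscuit1: One of three alike bone-shaped dog biscuits, tan, 56 mm long (its x), 31 mm wide (its y), 14 mm thick, about 20 g; at the start it lies flat on the packing board in any direction. Origin at its centre, 7 mm above what it lies on.
- biscuit2: One of three alike bone-shaped dog biscuits, tan, 56 mm long (its x), 31 mm wide (its y), 14 mm thick, about 20 g; at the start it lies flat on the packing board in any direction. Origin at its centre, 7 mm above what it lies on.
- biscuit3: One of three alike bone-shaped dog biscuits, tan, 56 mm long (its x), 31 mm wide (its y), 14 mm thick, about 20 g; at the start it lies flat on the packing board in any direction. Origin at its centre, 7 mm above what it lies on.
- jar: Small closed glass jar with a steel cap, 50 mm across, 70 mm high, 250 g, loose, standing on the board among the biscuits (it may stand between a biscuit and the tray). To be left where it is. Origin at the centre of its underside, z up.
- bowl: Loose steel pet bowl, 100 mm across, 40 mm high, on the table beyond the board. To be left alone. Origin at the centre of its underside.
- tin: Loose round tin, 74 mm across, 60 mm high, on the table beyond the board. To be left alone. Origin at the centre of its underside.
Not all that is in view belongs to the job. What is shaped like the biscuit3 but white is not meant.

How it is judged:
At the end, for the whole second after the job is handed in: Every biscuit lies at rest inside the open tray (its centre within the tray's outline and lower than 50 mm above the table); the jar, bowl and tin stand upright within 25 mm of where they started (x of biscuit1 in the frame of tray between -0.135 and 0.135 m and y of biscuit1 in the frame of tray between -0.075 and 0.075 m and height (world z) of each of biscuit1, biscuit2, biscuit3 below 0.05 m and linear speed of each of biscuit1, biscuit2, biscuit3 below 0.03 m/s and x of biscuit2 in the frame of tray between -0.135 and 0.135 m and y of biscuit2 in the frame of tray between -0.075 and 0.075 m and x of biscuit3 in the frame of tray between -0.135 and 0.135 m and y of biscuit3 in the frame of tray between -0.075 and 0.075 m and distance of each of jar, bowl, tin from where it was at the start of the episode below 0.025 m and angle between each of jar, bowl, tin's own z axis and vertical below 0.3 rad); the robot touches nothing.
It fails at once if a biscuit is lifted (its centre more than 28 mm above the board's top) (height (world z) of any of biscuit1, biscuit2, biscuit3 above 0.088 m).
It fails at once if the jar, the bowl or the tin is shifted by more than 25 mm or tipped (distance of any of jar, bowl, tin from where it was at the start of the episode above 0.025 m or angle between any of jar, bowl, tin's own z axis and vertical above 0.3 rad).
It also fails if it takes over 72 s, if anything falls off the work surface, if the arm or the gripper's body presses on something with over 40 N, if the wrist force passes 120 N, or if a joint passes its speed limit or range.

## Working session

There is one attempt and no reset: what is moved stays moved. The work goes in short steps, Python scripts to look and compute and a tool call to move; the robot and the scene stay as the last step left them, time stands still between calls to the robot, and variables do not carry over. Pictures are saved under pics/ and viewed, about 8 in all and at most 12, crops included, and the job is handed in when it is done.

Besides the shell and the picture viewer there is one more tool, called after "Call:" by a JSON object that holds its "api" and its "payload", one argument or row to a line. step_arm: Moves the arm, as the interface text tells. Its arguments: {"type":"object","properties":{"plan":{"type":"array","items":{"type":"array","items":{"type":"array","items":{"type":"number"}}}},"hand":{"type":"number"},"squeeze":{"type":"number"}},"required":["plan"]}

```bash
mkdir -p pics; ls
cat > h.py <<'E'
from cell import *
import numpy as np, cv2
def K(c):
    f=200/np.tan(np.radians(c["vfov"])/2); return f
def ray(c,px):
    f=K(c); d=(np.atleast_2d(px)-[c["cx"],c["cy"]])/f
    u=d.copy()
    for _ in range(30): u=d/(1+c["k1"]*(u**2).sum(1,keepdims=True))
    R=cv2.Rodrigues(np.array(c["rvec"],float))[0]
    v=np.c_[u,np.ones(len(u))]@R; o=-R.T@np.array(c["tvec"],float).ravel()
    return o,v
def onz(c,px,z):
    o,v=ray(c,px); return o+v*((z-o[2])/v[:,2])[:,None]
def proj(c,P):
    R=cv2.Rodrigues(np.array(c["rvec"],float))[0]
    q=np.atleast_2d(P)@R.T+np.array(c["tvec"],float).ravel(); u=q[:,:2]/q[:,2:]
    return u*(1+c["k1"]*(u**2).sum(1,keepdims=True))*K(c)+[c["cx"],c["cy"]]
def save(c,n): cv2.imwrite("pics/"+n,c["image"][:,:,::-1])
E
python3 - <<'E'
from h import *
s=read_state();print(s)
a=capture("scene");b=capture("side")
for c in(a,b):print({k:v for k,v in c.items() if k!="image"}, ray(c,[[320,200]]))
save(a,"scene0.png");save(b,"side0.png")
E
```

```text
pics
{'t': 0.0, 'q': array([ 9.54707844e-01,  2.63566249e-01, -4.89364659e-02,  1.25943018e+00,
       -1.17678047e-05,  1.41549357e+00]), 'qd': array([-8.73098382e-04, -1.51984725e-04,  1.98256767e-04,  2.75946932e-05,
        1.17418216e-03,  4.91248175e-04]), 'effort': array([-3.78116558e-03, -6.37615800e+01,  3.84568584e+01,  1.35479565e-02,
       -2.20410520e-04,  1.42189322e-05]), 'eef_pos': array([0.23329566, 0.47002029, 0.24780281]), 'orientation': array([ 2.28359985e-01,  9.73576599e-01, -5.28748439e-04, -2.08338413e-04]), 'wrist_force': array([-0.16199262, -0.81203689, -0.64976547]), 'wrist_torque': array([-0.02329403, -0.01916568, -0.00383697]), 'opening': 0.08517157998872427}
{'vfov': 48.58753392241758, 'cx': 323.1189776243113, 'cy': 202.76071392917683, 'k1': -0.017713660098200586, 'rvec': array([ 1.00295398,  2.65927295, -0.79977644]), 'tvec': array([ 0.45751636, -0.31584686,  1.2924005 ])} (array([0.9747041 , 0.43939734, 0.9144733 ]), array([[-0.34984578, -0.42828361, -0.83322833]]))
{'vfov': 42.494793900404275, 'cx': 319.8098316049176, 'cy': 200.45564791991032, 'k1': -0.07591569752268609, 'rvec': array([ 2.36670611, -0.394647  ,  0.12839057]), 'tvec': array([-0.59915768,  0.23727307,  1.04188205])} (array([ 0.41569122, -0.70100319,  0.91465949]), array([[ 0.20270636,  0.64849538, -0.73373346]]))
```

View pics/scene0.png

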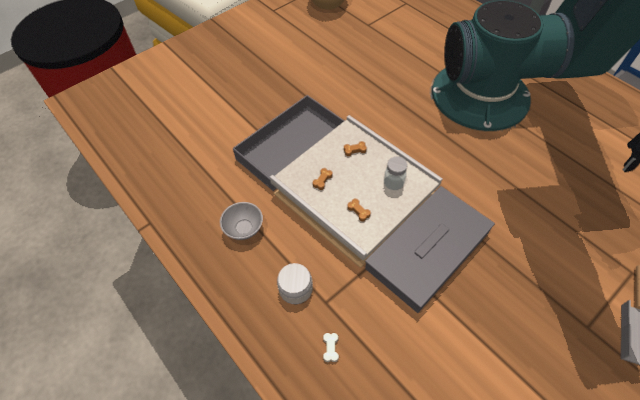

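View pics/side0.png

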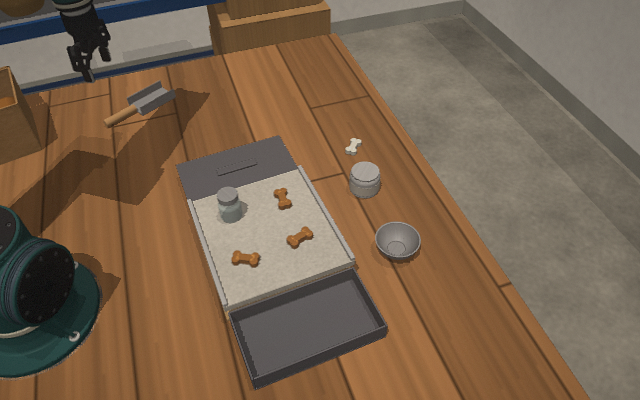

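Scene view: tan biscuits at (355,148), (322,178) and (358,209). The jar is at (396,174), the open tray at (300,140) and the lidded tray at (430,245). The bowl is at (241,222) and the tin at (295,283). The white bone on the table at (331,347) is a lookalike and is not wanted. Side view agrees: biscuits at (246,258), (300,237) and (283,198), with the white bone at (353,145). Next I'll measure.

Run:
```python
from h import *
for n in("scene","side"):
    c=capture(n);im=c["image"];hsv=cv2.cvtColor(im,cv2.COLOR_RGB2HSV)
    # white board mask: low saturation, bright
    m=((hsv[...,1]<60)&(hsv[...,2]>150)).astype(np.uint8)
    m=cv2.morphologyEx(m,cv2.MORPH_CLOSE,np.ones((5,5)))
    N,l,st,ce=cv2.connectedComponentsWithStats(m)
    w=np.zeros_like(m)
    seed=(345,215) if n=="scene" else (270,225)
    i=max(range(1,N),key=lambda k:st[k,4] if (st[k,0]<seed[0]<st[k,0]+st[k,2] and st[k,1]<seed[1]<st[k,1]+st[k,3]) else 0)
    cn=max(cv2.findContours((l==i).astype(np.uint8),0,2)[0],key=cv2.contourArea)
    h=cv2.convexHull(cn);ap=cv2.approxPolyDP(h,6,True)[:,0]
    P=onz(c,ap.astype(float),.06)
    print(n,"board px",ap.tolist(),P.round(3).tolist(),"edges",np.linalg.norm(P-np.roll(P,-1,0),axis=1).round(3))
    hull=np.zeros_like(m);cv2.fillConvexPoly(hull,h,1)
    t=((hsv[...,1]>150)&(hsv[...,0]<20)&(hull>0)).astype(np.uint8)
    t=cv2.morphologyEx(t,cv2.MORPH_OPEN,np.ones((3,3)))
    for q in cv2.findContours(t,0,2)[0]:
        if cv2.contourArea(q)<60: continue
        W=onz(c,q[:,0].astype(float),.069)[:,:2]
        r=cv2.minAreaRect((W*1000).astype(np.float32));M=cv2.moments(q);ctr=[[M['m10']/M['m00'],M['m01']/M['m00']]]
        bb=cv2.boxPoints(r);e1=bb[1]-bb[0];e2=bb[2]-bb[1];e=e1 if np.hypot(*e1)>np.hypot(*e2) else e2
        print("  biscuit px",np.round(ctr[0]),"xy",onz(c,ctr,.067)[0].round(3),"size",np.round(r[1]),"dir",np.round(np.degrees(np.arctan2(e[1],e[0]))%180))
    for nm,px,z in (("jarcap",(397,166) if n=="scene" else (228,193),.13),("bowl",(241,212) if n=="scene" else (398,232),.04),("tin",(294,272) if n=="scene" else (365,172),.06)):
        print("  ",nm,onz(c,[px],z)[0].round(3))
    if n=="scene":  im2=im[90:270,220:500]
    else: im2=im[130:390,170:400]
    cv2.imwrite(f"pics/crop_{n}.png",cv2.resize(im2[:,:,::-1],None,fx=2.3,fy=2.3,interpolation=3))
```

```text
scene board px [[349, 115], [441, 178], [364, 254], [270, 177]] [[0.382, -0.153, 0.06], [0.359, 0.144, 0.06], [0.636, 0.168, 0.06], [0.662, -0.13, 0.06]] edges [0.298 0.278 0.298 0.282]
  biscuit px [358. 210.] xy [0.572 0.08  0.067] size [30. 54.] dir 91.0
  biscuit px [321. 180.] xy [ 0.579 -0.037  0.067] size [55. 28.] dir 19.0
  biscuit px [354. 149.] xy [ 0.455 -0.055  0.067] size [33. 53.] dir 153.0
   jarcap [0.457 0.081 0.13 ]
   bowl [ 0.768 -0.107  0.04 ]
   tin [0.775 0.101 0.06 ]
side board px [[300, 165], [354, 256], [226, 306], [187, 200]] [[0.643, 0.18, 0.06], [0.668, -0.118, 0.06], [0.394, -0.148, 0.06], [0.364, 0.156, 0.06]] edges [0.299 0.276 0.306 0.279]
  biscuit px [245. 258.] xy [ 0.454 -0.054  0.067] size [33. 54.] dir 153.0
  biscuit px [299. 236.] xy [ 0.576 -0.035  0.067] size [54. 30.] dir 19.0
  biscuit px [282. 197.] xy [0.572 0.085 0.067] size [27. 54.] dir 90.0
   jarcap [0.455 0.077 0.13 ]
   bowl [ 0.788 -0.075  0.04 ]
   tin [0.782 0.105 0.06 ]
```

View pics/crop_scene.png

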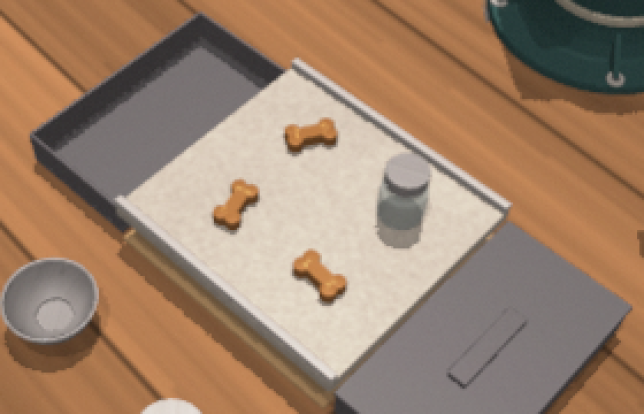

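Close-crop check: the three tan bones on the board are the targets. None has the jar between it and the tray, and the white bone isn't on the board. Both views agree within 5 mm and the sizes match.

In the board frame, s runs towards the tray and t across (u=(.077,-.997), v=(.997,.077), centre about (.512,.010)):

| Item | s (m) | t (m) |
|---|---|---|
| B1 | -.067 | .065 |
| B2 | .051 | .062 |
| B3 | .060 | -.062 |
| Jar | -.073 | -.050 |

I'll first close the fingers and turn so that tool y lies along v.

Call:
{"api": "step_arm", "payload": {
  "plan": [
    [[0,0,0,0.987],[0,0,0,0.987],[0,0,0,0.987],[0,0,0,0.987],[0,0,0,0.987],[0,0,0,0.987],[0,0,0,0.987],[0,0,0,0.987],[0,0,0,0.987],[0,0,0,0.987]]
  ],
  "hand": 0,
  "squeeze": 20
}}

```text
t: 1.2
eef_pos: [0.2334, 0.4702, 0.2481]
orientation: [0.681, 0.732, -0.0, 0.0]
wrist_force: [0.1, -0.4, -1.0]
opening: -0.0002
```

Call:
{"api": "step_arm", "payload": {
  "plan": [
    [[-0.03,0.02,0,0],[-0.03,0.02,0,0],[-0.03,0.02,0,0],[-0.03,0.02,0,0],[-0.03,0.02,0,0],[-0.03,0.02,0,0],[-0.03,0.02,0,0],[-0.03,0.02,0,0],[0,0,0,0],[0,0,0,0]]
  ]
}}

```text
t: 2.2
eef_pos: [0.4114, 0.2427, 0.2481]
orientation: [0.68, 0.733, -0.0, -0.0]
wrist_force: [-0.5, -0.4, -0.5]
opening: -0.0
```

```bash
cat >> h.py <<'E'
u=np.array([.077,-.997]);v=np.array([.997,.077]);C=np.array([.512,.010])
def st():
    s=read_state();p=s["eef_pos"];q=s["orientation"]
    from scipy.spatial.transform import Rotation as R
    y=R.from_quat(q).as_matrix()[:,1]
    print("t",s["t"],"s %.3f t %.3f z %.3f"%((p[:2]-C)@u,(p[:2]-C)@v,p[2]),"yang",np.degrees(np.arctan2(y[1],y[0])).round(1),s["wrist_force"].round(1),"open",round(s["opening"],4),s["q"].round(2))
E
python3 -c "
from h import *
st()"
```

```text
t 2.2 s -0.240 t -0.082 z 0.248 yang 4.3 [-0.5 -0.4 -0.5] open -0.0 [ 0.36  0.18 -0.16  1.23  0.    1.86]
```

Call:
{"api": "step_arm", "payload": {
  "plan": [
    [[-0.035,0.02,0,0],[-0.035,0.02,0,0],[-0.035,0.02,0,0],[-0.035,0.02,0,0],[-0.035,0.02,0,0],[-0.035,0.02,0,0],[-0.035,0.024,0,0],[0,0,0.03,0],[0,0,0.03,0],[0,0,0.03,0]]
  ]
}}

```text
t: 3.2
eef_pos: [0.5735, 0.011, 0.1571]
orientation: [0.679, 0.734, 0.0, -0.0]
wrist_force: [0.3, -0.3, 0.4]
opening: 0.0002
```

Call:
{"api": "step_arm", "payload": {
  "plan": [
    [[0,0,0.02,0],[0,0,0.02,0],[0,0,0,0],[0,0,0,0]]
  ]
}}

```text
t: 3.6
eef_pos: [0.5735, 0.0108, 0.1188]
orientation: [0.679, 0.734, -0.0, -0.0]
wrist_force: [0.1, 0.6, 0.5]
opening: 0.0002
```

```bash
python3 -c "
from h import *
st()
c=capture('scene');d=capture('side')
save(c,'s1.png')
a=cv2.resize(c['image'][90:270,220:500],(600,386));b=cv2.resize(d['image'][130:330,170:400],(600,522))[:,:]
cv2.imwrite('pics/c1.png',np.hstack([cv2.resize(a,(400,257)),cv2.resize(b,(400,348))[:257]])[:,:,::-1])"
```

```text
t 3.6 s 0.004 t 0.061 z 0.119 yang 4.4 [0.1 0.6 0.5] open 0.0002 [-0.12  0.41 -0.18  0.98  0.    1.37]
```

View pics/c1.png

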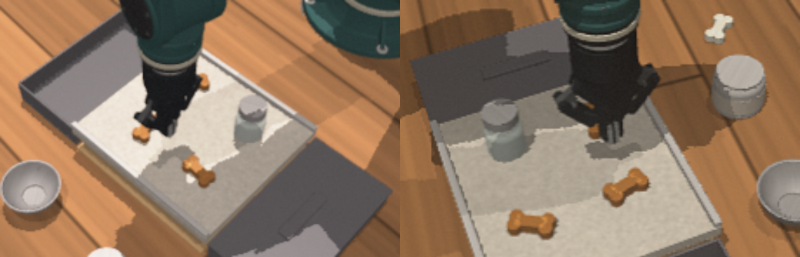

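The picture shows the closed fingers between B1 and B2, in line with B2 and clear of the jar. I'll lower and sweep B2.

Call:
{"api": "step_arm", "payload": {
  "plan": [
    [[0,0,0.015,0],[0,0,0.013,0],[0,0,0.006,0],[0,0,0.004,0],[0,0,0,0],[0,0,0,0]]
  ]
}}

```text
t: 4.3
eef_pos: [0.5739, 0.0099, 0.0809]
orientation: [0.68, 0.734, 0.0, 0.0]
wrist_force: [-0.8, -0.3, -0.1]
opening: -0.0
```

Call:
{"api": "step_arm", "payload": {
  "plan": [
    [[-0.01,0,0,0],[-0.01,0,0,0],[-0.01,0,0,0],[-0.01,0,0,0],[-0.01,0,0,0],[-0.01,0,0,0],[0,0,0,0]]
  ]
}}

```text
t: 5.0
eef_pos: [0.5784, -0.0513, 0.0803]
orientation: [0.68, 0.733, -0.0, 0.0]
wrist_force: [0.7, -0.2, -1.1]
opening: 0.0004
```

```bash
cat >> h.py <<'E'
def bis(n):
    c=capture(n);hsv=cv2.cvtColor(c["image"],cv2.COLOR_RGB2HSV)
    g=np.array([C+a*u+b*v for a,b in((-.15,-.125),(-.15,.125),(.30,.125),(.30,-.125))])
    hull=np.zeros(hsv.shape[:2],np.uint8);cv2.fillConvexPoly(hull,proj(c,np.c_[g,[.065,.065,.03,.03]]).astype(np.int32),1)
    t=((hsv[...,1]>150)&(hsv[...,0]<20)&(hull>0)).astype(np.uint8);t=cv2.morphologyEx(t,cv2.MORPH_OPEN,np.ones((3,3)))
    for q in cv2.findContours(t,0,2)[0]:
        A=cv2.contourArea(q)
        if A<40: continue
        M=cv2.moments(q);k=[[M['m10']/M['m00'],M['m01']/M['m00']]]
        for z in(.067,.011):
            p=onz(c,k,z)[0][:2]-C
            print(n,np.round(k[0]),"A",A,"z",z,"s %.3f t %.3f"%(p@u,p@v))
    return c
E
python3 -c "
from h import *
st();bis('scene');bis('side')"
```

```text
t 5.0 s 0.066 t 0.061 z 0.080 yang 4.3 [ 0.7 -0.2 -1.1] open 0.0004 [-0.23  0.46 -0.23  0.89 -0.    1.27]
scene [359. 210.] A 186.5 z 0.067 s -0.067 t 0.065
scene [359. 210.] A 186.5 z 0.011 s -0.046 t 0.036
scene [354. 149.] A 149.0 z 0.067 s 0.061 t -0.062
scene [354. 149.] A 149.0 z 0.011 s 0.091 t -0.099
side [245. 258.] A 225.5 z 0.067 s 0.059 t -0.063
side [245. 258.] A 225.5 z 0.011 s 0.017 t -0.057
side [304. 248.] A 221.0 z 0.067 s 0.084 t 0.057
side [304. 248.] A 221.0 z 0.011 s 0.043 t 0.071
```

Call:
{"api": "step_arm", "payload": {
  "plan": [
    [[-0.012,-0.001,0,0],[-0.012,-0.001,0,0],[-0.012,-0.001,0,0],[-0.012,0,0,0],[-0.012,0,0,0],[-0.012,0,0,0],[-0.012,0,0,0],[-0.012,0,0,0],[-0.012,0,0,0],[0,0,0,0]]
  ]
}}

```text
t: 6.1
eef_pos: [0.5836, -0.1594, 0.0802]
orientation: [0.68, 0.733, -0.0, 0.0]
wrist_force: [0.3, 0.1, -0.5]
opening: -0.0
```

```bash
python3 -c "
from h import *
st();bis('scene');bis('side')"
```

```text
t 6.1 s 0.174 t 0.058 z 0.080 yang 4.3 [ 0.3  0.1 -0.5] open -0.0 [-0.4   0.49 -0.16  0.92 -0.    1.09]
scene [359. 210.] A 188.0 z 0.067 s -0.067 t 0.065
scene [359. 210.] A 188.0 z 0.011 s -0.046 t 0.036
scene [287. 159.] A 99.5 z 0.067 s 0.157 t 0.078
scene [287. 159.] A 99.5 z 0.011 s 0.193 t 0.050
scene [355. 148.] A 133.0 z 0.067 s 0.060 t -0.064
scene [355. 148.] A 133.0 z 0.011 s 0.089 t -0.101
side [320. 306.] A 263.0 z 0.067 s 0.225 t 0.034
side [320. 306.] A 263.0 z 0.011 s 0.194 t 0.046
side [245. 258.] A 233.5 z 0.067 s 0.060 t -0.063
side [245. 258.] A 233.5 z 0.011 s 0.017 t -0.057
side [280. 198.] A 86.0 z 0.067 s -0.069 t 0.059
side [280. 198.] A 86.0 z 0.011 s -0.120 t 0.073
```

B2 is in the tray (both views agree at floor height). Now B1.

Call:
{"api": "step_arm", "payload": {
  "plan": [
    [[0,0,-0.045,0],[0,0,-0.045,0],[0.045,0.001,0,0],[0.045,0.001,0,0],[0.045,0.001,0,0],[0.045,0.001,0,0],[0.045,0.001,0,0],[0.045,0.001,0,0],[0.036,0.001,0,0],[0,0,0,0]]
  ]
}}

```text
t: 7.2
eef_pos: [0.566, 0.152, 0.1703]
orientation: [0.678, 0.735, 0.0, -0.0]
wrist_force: [0.4, -0.9, -0.3]
opening: 0.0001
```

Call:
{"api": "step_arm", "payload": {
  "plan": [
    [[0,0,0.03,0],[0,0,0.03,0],[0,0,0.017,0],[0,0,0.008,0],[0,0,0.004,0],[0,0,0,0],[0,0,0,0]]
  ]
}}

```text
t: 7.9
eef_pos: [0.5675, 0.1477, 0.0821]
orientation: [0.68, 0.734, 0.0, 0.0]
wrist_force: [-0.3, 0.0, 0.9]
opening: 0.0001
```

Call:
{"api": "step_arm", "payload": {
  "plan": [
    [[-0.012,0,0,0],[-0.012,0,0,0],[-0.012,0,0,0],[-0.012,0,0,0],[-0.012,0,0,0],[-0.012,0,0,0],[0,0,0,0]]
  ]
}}

```text
t: 8.6
eef_pos: [0.5727, 0.0744, 0.0813]
orientation: [0.68, 0.733, -0.0, 0.0]
wrist_force: [0.9, 0.6, -0.3]
opening: -0.0
```

```bash
python3 -c "
from h import *
st();c=bis('scene');d=bis('side')
cv2.imwrite('pics/c2.png',np.hstack([cv2.resize(c['image'][90:270,220:500],(400,257)),cv2.resize(d['image'][130:278,170:400],(400,257))])[:,:,::-1])"
```

```text
t 8.6 s -0.060 t 0.066 z 0.081 yang 4.3 [ 0.9  0.6 -0.3] open -0.0 [-0.01  0.45 -0.23  0.89 -0.    1.48]
scene [288. 158.] A 129.5 z 0.067 s 0.159 t 0.073
scene [288. 158.] A 129.5 z 0.011 s 0.195 t 0.045
side [320. 306.] A 264.5 z 0.067 s 0.225 t 0.034
side [320. 306.] A 264.5 z 0.011 s 0.194 t 0.046
side [245. 258.] A 206.0 z 0.067 s 0.058 t -0.063
side [245. 258.] A 206.0 z 0.011 s 0.016 t -0.057
side [290. 211.] A 159.0 z 0.067 s -0.024 t 0.068
side [290. 211.] A 159.0 z 0.011 s -0.072 t 0.082
```

View pics/c2.png

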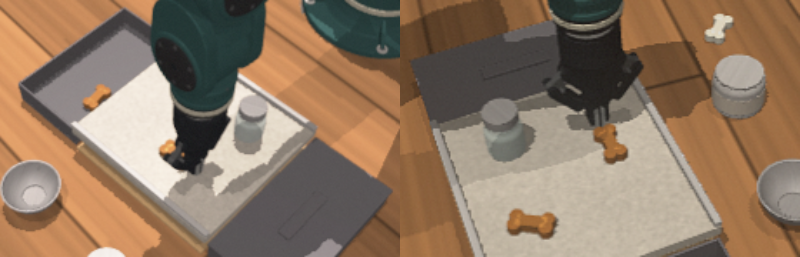

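B2 lies in the tray. B1 is ahead of the fingers, turned slightly with its centre 2 mm towards +t, and the jar is undisturbed. I'll carry on with a small correction.

Call:
{"api": "step_arm", "payload": {
  "plan": [
    [[-0.01,0.001,0,0],[-0.01,0.001,0,0],[-0.01,0.001,0,0],[-0.01,0.001,0,0],[-0.01,0,0,0],[-0.01,0,0,0],[0,0,0,0]]
  ]
}}

```text
t: 9.4
eef_pos: [0.5812, 0.0151, 0.0813]
orientation: [0.68, 0.733, -0.0, 0.0]
wrist_force: [-0.3, 0.9, 0.8]
opening: 0.0
```

```bash
python3 -c "
from h import *
st();bis('side')"
```

```text
t 9.4 s 0.000 t 0.069 z 0.081 yang 4.3 [-0.3  0.9  0.8] open 0.0 [-0.11  0.46 -0.22  0.89 -0.    1.38]
side [320. 306.] A 259.5 z 0.067 s 0.225 t 0.034
side [320. 306.] A 259.5 z 0.011 s 0.194 t 0.046
side [245. 258.] A 229.0 z 0.067 s 0.060 t -0.062
side [245. 258.] A 229.0 z 0.011 s 0.017 t -0.057
side [302. 230.] A 175.0 z 0.067 s 0.036 t 0.071
side [302. 230.] A 175.0 z 0.011 s -0.007 t 0.086
```

Call:
{"api": "step_arm", "payload": {
  "plan": [
    [[-0.01,0.001,0,0],[-0.01,0.001,0,0],[-0.01,0.001,0,0],[-0.01,0.001,0,0],[-0.01,0,0,0],[-0.01,0,0,0],[-0.01,0,0,0],[0,0,0,0]]
  ]
}}

```text
t: 10.25
eef_pos: [0.5906, -0.0544, 0.0813]
orientation: [0.68, 0.733, -0.0, 0.0]
wrist_force: [0.0, -0.4, 0.6]
opening: -0.0002
```

```bash
python3 -c "
from h import *
st();bis('side')"
```

```text
t 10.25 s 0.070 t 0.073 z 0.081 yang 4.3 [ 0.  -0.4  0.6] open -0.0002 [-0.23  0.47 -0.19  0.91 -0.    1.27]
side [320. 306.] A 263.0 z 0.067 s 0.225 t 0.034
side [320. 306.] A 263.0 z 0.011 s 0.194 t 0.046
side [245. 258.] A 209.0 z 0.067 s 0.058 t -0.063
side [245. 258.] A 209.0 z 0.011 s 0.016 t -0.057
side [316. 254.] A 228.5 z 0.067 s 0.109 t 0.075
side [316. 254.] A 228.5 z 0.011 s 0.070 t 0.089
```

Call:
{"api": "step_arm", "payload": {
  "plan": [
    [[-0.012,0.001,0,0],[-0.012,0.001,0,0],[-0.012,0.001,0,0],[-0.012,0,0,0],[-0.012,0,0,0],[-0.012,0,0,0],[-0.012,0,0,0],[-0.012,0,0,0],[-0.012,0,0,0],[0,0,0,0]]
  ]
}}

```text
t: 11.3
eef_pos: [0.6018, -0.162, 0.0812]
orientation: [0.68, 0.733, -0.0, 0.0]
wrist_force: [-0.0, -0.1, 0.5]
opening: -0.0002
```

```bash
python3 -c "
from h import *
st();c=bis('scene');d=bis('side')
cv2.imwrite('pics/c3.png',np.hstack([cv2.resize(c['image'][90:270,220:500],(400,257)),cv2.resize(d['image'][200:390,170:466],(400,257))])[:,:,::-1])"
```

```text
t 11.3 s 0.178 t 0.076 z 0.081 yang 4.3 [-0.  -0.1  0.5] open -0.0002 [-0.39  0.52 -0.11  0.94 -0.    1.1 ]
scene [288. 158.] A 121.0 z 0.067 s 0.159 t 0.072
scene [288. 158.] A 121.0 z 0.011 s 0.195 t 0.044
scene [354. 148.] A 131.5 z 0.067 s 0.061 t -0.063
scene [354. 148.] A 131.5 z 0.011 s 0.091 t -0.100
side [320. 306.] A 267.0 z 0.067 s 0.225 t 0.034
side [320. 306.] A 267.0 z 0.011 s 0.194 t 0.046
side [343. 287.] A 257.0 z 0.067 s 0.204 t 0.091
side [343. 287.] A 257.0 z 0.011 s 0.171 t 0.106
side [245. 258.] A 220.5 z 0.067 s 0.059 t -0.063
side [245. 258.] A 220.5 z 0.011 s 0.017 t -0.057
```

View pics/c3.png

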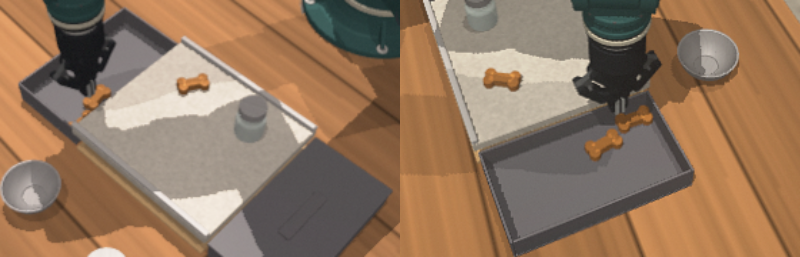

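B1 has dropped into the tray next to B2. B3 is untouched at s=.060, t=-.063. Now B3.

Call:
{"api": "step_arm", "payload": {
  "plan": [
    [[0,0,-0.045,0],[0,0,-0.045,0],[0.033,-0.028,0,0],[0.033,-0.028,0,0],[0.033,-0.028,0,0],[0.033,-0.028,0,0],[0.034,-0.028,0,0],[0,0,0,0],[0,0,0,0]]
  ]
}}

```text
t: 12.3
eef_pos: [0.4491, -0.0048, 0.1717]
orientation: [0.679, 0.734, 0.0, 0.0]
wrist_force: [0.5, -0.3, -0.3]
opening: -0.0006
```

```bash
python3 -c "
from h import *
st();bis('side')"
```

```text
t 12.3 s 0.010 t -0.064 z 0.172 yang 4.5 [ 0.5 -0.3 -0.3] open -0.0006 [-0.19  0.17 -0.38  1.01  0.    1.3 ]
side [320. 306.] A 269.5 z 0.067 s 0.225 t 0.034
side [320. 306.] A 269.5 z 0.011 s 0.194 t 0.046
side [343. 287.] A 255.5 z 0.067 s 0.203 t 0.091
side [343. 287.] A 255.5 z 0.011 s 0.171 t 0.107
side [245. 258.] A 217.5 z 0.067 s 0.059 t -0.063
side [245. 258.] A 217.5 z 0.011 s 0.016 t -0.057
```

Call:
{"api": "step_arm", "payload": {
  "plan": [
    [[0,0,0.03,0],[0,0,0.03,0],[0,0,0.018,0],[0,0,0.008,0],[0,0,0.004,0],[0,0,0,0],[0,0,0,0]]
  ]
}}

```text
t: 13.05
eef_pos: [0.4501, -0.0059, 0.082]
orientation: [0.68, 0.734, 0.0, 0.0]
wrist_force: [-0.6, -0.3, -0.2]
opening: -0.0003
```

Call:
{"api": "step_arm", "payload": {
  "plan": [
    [[-0.01,0,0,0],[-0.01,0,0,0],[-0.01,0,0,0],[-0.01,0,0,0],[-0.01,0,0,0],[-0.01,0,0,0],[0,0,0,0]]
  ]
}}

```text
t: 13.75
eef_pos: [0.4542, -0.0667, 0.0813]
orientation: [0.68, 0.733, -0.0, 0.0]
wrist_force: [0.6, -0.3, -0.2]
opening: 0.0002
```

```bash
python3 -c "
from h import *
st();bis('side');bis('scene')"
```

```text
t 13.75 s 0.072 t -0.064 z 0.081 yang 4.3 [ 0.6 -0.3 -0.2] open 0.0002 [-0.32  0.28 -0.53  0.77 -0.    1.17]
side [320. 306.] A 266.0 z 0.067 s 0.225 t 0.034
side [320. 306.] A 266.0 z 0.011 s 0.194 t 0.046
side [343. 287.] A 259.5 z 0.067 s 0.204 t 0.091
side [343. 287.] A 259.5 z 0.011 s 0.171 t 0.107
side [252. 270.] A 263.5 z 0.067 s 0.092 t -0.059
side [252. 270.] A 263.5 z 0.011 s 0.052 t -0.053
scene [288. 158.] A 130.5 z 0.067 s 0.159 t 0.073
scene [288. 158.] A 130.5 z 0.011 s 0.195 t 0.045
scene [340. 146.] A 62.0 z 0.067 s 0.092 t -0.043
scene [340. 146.] A 62.0 z 0.011 s 0.124 t -0.079
```

B3 is sliding centred on the fingers, so I'll finish the sweep, lift clear and check.

Call:
{"api": "step_arm", "payload": {
  "plan": [
    [[-0.012,0.001,0,0],[-0.012,0.001,0,0],[-0.012,0.001,0,0],[-0.012,0.001,0,0],[-0.012,0,0,0],[-0.012,0,0,0],[-0.012,0,0,0],[-0.012,0,0,0],[-0.012,0,0,0],[0,0,0,0]]
  ]
}}

```text
t: 14.85
eef_pos: [0.4665, -0.1744, 0.0813]
orientation: [0.68, 0.733, -0.0, 0.0]
wrist_force: [0.2, 0.4, -0.8]
opening: 0.0
```

Call:
{"api": "step_arm", "payload": {
  "plan": [
    [[0,0,-0.045,0],[0,0,-0.045,0],[0,0,-0.045,0],[0.04,0,0,0],[0.04,0,0,0],[0.04,0,0,0],[0.04,0,0,0],[0.04,0,0,0],[0,0,0,0],[0,0,0,0]]
  ]
}}

```text
t: 15.85
eef_pos: [0.4508, 0.0274, 0.2163]
orientation: [0.679, 0.734, -0.0, 0.0]
wrist_force: [1.0, -0.7, 0.5]
opening: -0.0004
```

```bash
python3 -c "
from h import *
st();c=bis('scene');d=bis('side')
for k,px in((c,(397,166)),(d,(228,193))): print('cap',onz(k,[px],.13)[0].round(3))
cv2.imwrite('pics/c4.png',np.hstack([cv2.resize(c['image'][70:310,200:500],(400,320)),cv2.resize(d['image'][150:390,170:470],(400,320))])[:,:,::-1])"
```

```text
t 15.85 s -0.022 t -0.060 z 0.216 yang 4.5 [ 1.  -0.7  0.5] open -0.0004 [-0.12  0.15 -0.28  1.13 -0.    1.37]
scene [288. 158.] A 131.0 z 0.067 s 0.159 t 0.073
scene [288. 158.] A 131.0 z 0.011 s 0.195 t 0.045
scene [310. 141.] A 100.0 z 0.067 s 0.157 t -0.003
scene [310. 141.] A 100.0 z 0.011 s 0.194 t -0.036
side [280. 321.] A 290.5 z 0.067 s 0.224 t -0.048
side [280. 321.] A 290.5 z 0.011 s 0.192 t -0.041
side [320. 307.] A 264.0 z 0.067 s 0.225 t 0.034
side [320. 307.] A 264.0 z 0.011 s 0.194 t 0.046
side [343. 287.] A 259.5 z 0.067 s 0.204 t 0.091
side [343. 287.] A 259.5 z 0.011 s 0.171 t 0.107
cap [0.457 0.081 0.13 ]
cap [0.455 0.077 0.13 ]
```

View pics/c4.png

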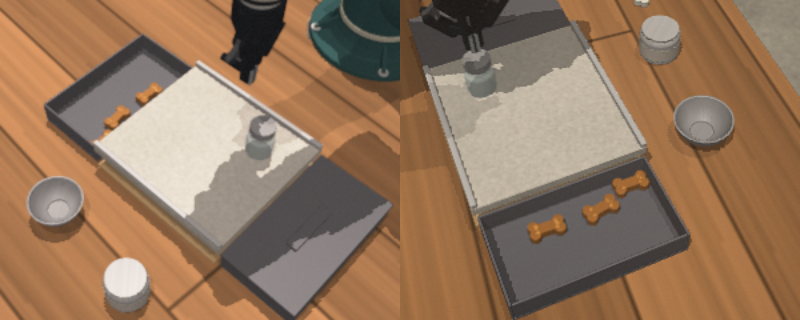

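All three biscuits look to be inside the tray, with the jar, tin and bowl undisturbed. B1 is close to the near wall and partly hidden in the scene view, so I'll check its height across the two views before handing in.

Run:
```python
from h import *
c=capture('scene');d=capture('side')
def mask(k):
    h=cv2.cvtColor(k['image'],cv2.COLOR_RGB2HSV);return ((h[...,1]>150)&(h[...,0]<20)&(h[...,2]>90)).astype(np.uint8)
m=mask(d);N,l,s,ce=cv2.connectedComponentsWithStats(m)
i=l[285:290,340:347].max();p=np.argwhere(l==i)[:,::-1].astype(float);print(s[i])
for z in(.011,.018,.03,.045,.055):
    q=proj(c,onz(d,p,z));W=onz(d,p,z)[:,:2].astype(np.float32)
    print(z,"scene bbox",q.min(0).round(),q.max(0).round(),"size mm",np.round(np.array(cv2.minAreaRect(W*1000)[1])))
cv2.imwrite('pics/c5.png',np.hstack([cv2.resize(c['image'][130:200,250:330],(400,350),interpolation=2),cv2.resize(d['image'][260:330,290:370],(400,350),interpolation=2)])[:,:,::-1])
```

```text
[329 278  28  20 293]
0.011 scene bbox [266. 168.] [287. 186.] size mm [55. 34.]
0.018 scene bbox [265. 165.] [286. 183.] size mm [55. 34.]
0.03 scene bbox [264. 160.] [285. 177.] size mm [54. 33.]
0.045 scene bbox [262. 153.] [283. 171.] size mm [53. 33.]
0.055 scene bbox [261. 149.] [282. 166.] size mm [53. 32.]
```

View pics/c5.png

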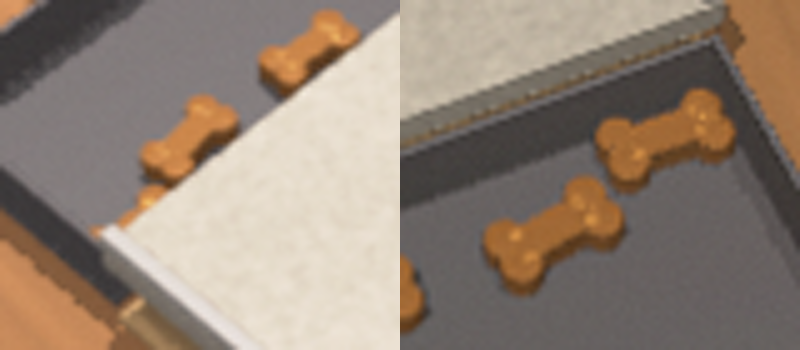

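In the scene view B1's top edge is at row ~167. That matches it lying flat on the tray floor (z .011–.018 predicts 165–168, the rim would give ~153), and the crop shows it flat against the near wall. I'm handing in.

```bash
python3 -c "
from h import *
st();print(sign_off())"
```

```text
t 16.05 s -0.020 t -0.060 z 0.216 yang 4.3 [-0.6 -0.4  0.8] open -0.0001 [-0.12  0.15 -0.28  1.13 -0.    1.37]
the job is handed in; nothing more can be done
None
```

I swept the three tan biscuits one at a time with closed fingers, about 4 mm above the board, over the open end and into the open tray. I handed the job in at 16 s; no verdict is reported.

- **Biscuits:** the two-view check puts all three on the tray floor, inside the tray's outline. In the side view one of them was stationary to the millimetre over the last few looks. biscuit1 (my numbering) is half hidden behind the board in the scene view. I checked its height separately, and it lies flat against the near wall at floor level rather than on the rim.
- **Jar, bowl and tin:** they look upright and unmoved in the last pictures. I did not re-measure their positions. The jar-cap numbers in my last check reused the starting pixels, so they prove nothing by themselves.
- **Arm:** the force readings at the end of each move stayed around 1 N, and the arm was raised clear of everything at hand-in.
- **Disagreements:** my rough picks for the bowl differed by 20–40 mm between the two views. The arm never went near it.

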